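# Open two leaning canisters and stand their lids in the rack

## Robot

A 6-joint arm with a two-finger parallel gripper is mounted at the origin on the work surface. World frame = base frame: x ahead of the robot, y to its left, z up, the work surface at z = 0. Lengths are in mm, angles in rad, forces in N, time in s.
With the tool pointing down it reaches from about 275 to 975 mm from the base axis. Payload 8.4 kg.
Tool frame: the origin (TCP) lies midway between the tips of the shut fingers; the grasp point (between the pads) lies 19 mm behind it; z points along the fingers, y is the line along which they close (so a half turn about z gives the same grasp; the last joint's range is limited). The gripper opens to 92 mm and grips with 3 to 60 N. Pads are 20 mm wide; open, the fingers measure 128 mm over their backs; the gripper's body (75 mm by 189 mm) begins 69 mm behind the grasp point.
Start: joints at [1.274, 0.353, 1.633, -0, 1.155, -0.002], TCP at [181.591, 598.04, 214.583] pointing down, gripper open.
Joint ranges: [-2.63, 2.63], [-0.92, 2.1], [0.06, 2.66], [-1.3, 4.44], [0, 2.69], [-3.02, 3.02]. Speed limits (rad/s): [2.22, 2.22, 2.79, 3.14, 3.14, 3.14].

## Interface

Orientations are given as a 3x3 rotation matrix whose columns are the frame's x, y, z axes.
In Python, from rig import r gives the robot as it stands. Calls block until the motion is done:
- r.move_to(position, orientation): joint-space move of the TCP to a pose.
- r.servo_line(position, ori=None, feed=150, force_limit=None): straight line of the TCP; ori=None keeps the orientation; feed is the mean speed in mm/s. With force_limit (N) it stops when the force on the tool has changed by that much, and returns True; else False.
- r.move_joints(angles): joint-space move.
- r.gripper_to(opening): finger opening in mm; the grip force is fixed at half the most; returns when the fingers have stopped.
- r.wait(seconds).
- r.inverse_kinematics(position, orientation): joint angles nearest the present ones, or None.
- r.get_obs(): the state.
- r.get_image(name): name is "side" or "top" or "wrist"; returns (picture, depth): 420x560x3 uint8, red, green, blue; 420x560 float32, mm along the optical axis (not along the pixel's ray), 0 where there is no reading.
- r.camera_info(name): a dict with "intrinsics" (3x3 intrinsics, pixels), "world_to_cam" (4x4, takes a point from world to camera coordinates). Camera axes: x right, y up, looking along -z (the intrinsics and any distortion apply to the point x, -y, -z); pixel columns grow to the right and rows downward; lengths in mm; the calibration is good to about 2 mm. A picture is of the moment at which its call begins: read the wrist's pose just before it. camera_info takes no time and is no camera call; for the wrist camera it gives the pose at the moment of the call.
A pose or a line that the arm cannot do raises r.Unreachable and nothing moves.
- r.hand_in(): hands the job in; it is judged then, once.
Trained networks look in the newest picture that a camera, given by its name, has taken for a name from the list of things; names that differ only in an ending like _2 or _b are one class to them, and where a whole thing is asked for, a point or a joint stands for the part that bears it (a point fixed in the world has none). Each returns a list of dicts, best first, with "confidence" (0 to 1); they miss things now and then, are a little off and sometimes report something else, mostly with a low value. They report only what shows in the picture. A call takes as long as a camera call.
- r.regions_of(camera, target): "mask" (420x560 bool, what is visible of it) and "extent" ([left, top, right, bottom] in pixels, round what is visible of it).
The state is a dict: "t": time; "joints": joint angles; "joint_vel": joint speeds; "joint_torque": joint torques, N m; "ee_pos": TCP position; "ee_rot": TCP orientation; "contact_force": force on the tool from outside, world axes, zero at the start; "wrist_torque": the same for the moment, N m; "grip_width": finger opening in mm; "finger_force": force on a finger pad.
Only numpy, scipy, OpenCV 4.12 (cv2) and the standard library are available. Lean on these libraries where they do the work, as an engineer would, in place of code of your own. Each camera call takes 0.05 s, during which the arm holds its last target. There are 200 camera calls.

## Task

Open both canisters: lift the green lid and the red lid off, and stand each one gently on edge in its own free slot of the small lid rack, upright between the tines, with its handle facing the rack's open front, away from the saucer. Do not drop a lid or lay it on the bench, and leave the saucer in the rear slot, the glue jar, the wooden mould block and the blue tin where they are.

Things in the scene. Friction and masses are not known exactly. Their poses are not given: they have to be found in the camera images.
- green_lid: Loose green lid, about 140 g: disc 116 mm across, 8 mm thick, with a cork plug (92 mm across, 6 mm deep) below and a pale wooden tab handle on top. Origin: centre of the disc's underside, where disc meets plug. z: out of the lid on the handle side; x: along the tab's width; y: through its thickness. At the start x points up the slope, within about 17 degrees.
- red_lid: Loose red lid, about 140 g: disc 116 mm across, 8 mm thick, with a cork plug (92 mm across, 6 mm deep) below and a pale wooden tab handle on top. Origin: centre of the disc's underside, where disc meets plug. z: out of the lid on the handle side; x: along the tab's width; y: through its thickness. At the start x points up the slope, within about 17 degrees.
- green_lid_handle (a point): Centre of the green lid's tab handle, 23 mm from the lid's origin along its z. The tab is 38 mm wide (lid x), 14 mm thick (lid y) and 30 mm tall (lid z = 8 to 38 mm). Axes as the lid's.
- red_lid_handle (a point): Centre of the red lid's tab handle, 23 mm from the lid's origin along its z. The tab is 38 mm wide (lid x), 14 mm thick (lid y) and 30 mm tall (lid z = 8 to 38 mm). Axes as the lid's.
- green_canister: Fixed white round canister with a green band, 106 mm across, 90 mm tall, leaning 35 degrees from vertical in a fixed wooden stand (foot 150 x 130 mm). Origin: centre of the canister's bottom, 45 mm above the bench; z: along its leaning axis, out of the mouth; it leans roughly towards the robot. The green lid starts on its mouth, plug inside (98 mm bore, 3 mm slack).
- red_canister: Fixed white round canister with a red band, 106 mm across, 90 mm tall, leaning 35 degrees from vertical in a fixed wooden stand (foot 150 x 130 mm). Origin: centre of the canister's bottom, 45 mm above the bench; z: along its leaning axis, out of the mouth; it leans roughly towards the robot. The red lid starts on its mouth, plug inside (98 mm bore, 3 mm slack).
- rack: Fixed lid rack. Origin: on the bench under its middle; x runs from its open front (roughly facing the robot) to its rear, y across it, z up. Two rails (4 mm radius, axes 20 mm up, 170 mm long) along x at y = +-42 mm carry thin upright tines, tops 54.5 mm up, which bound three slots 20 mm wide in the clear, at x = -45 (front), +15 (middle) and +58 mm (rear, taken by the saucer).
- slot_front (a point): Centre of the free front slot at the height of a seated lid's centre (65.6 mm above the bench); axes as the rack's. A lid stands with its edge on both rails, disc and plug (14 mm together) between the tines, its origin at this point, its z along the rack's -x, turned anyhow about z. A lid standing here blocks a gripper's way to the middle slot.
- slot_middle (a point): Centre of the free middle slot, 60 mm behind the front slot, likewise; its lid's handle reaches 38 mm forward, short of the front slot.
- saucer: White saucer, 116 mm across, 16 mm thick, standing in the rear slot; loose, leave it. Origin: centre of its underside; z towards the rack's front.
- glue_jar: Closed glue jar with a yellow cap, 60 mm across, 110 mm tall, loose, upright; origin under its centre.
- mould_block: Wooden mould block, 90 x 200 x 50 mm (x, y, z), loose; origin under its centre.
- blue_tin: Blue round tin, 48 mm across, 75 mm tall, loose, upright; origin under its centre.

How it is judged (in metres and radians):
At the end, for the whole second after the job is handed in: Each lid stands in the front or the middle rack slot (its origin within 16 mm of the slot's centre point), on edge (axis within 0.3 rad of the rack's x), its handle to the rack's front, at rest and let go (((distance between green_lid and slot_front below 0.016 m and x of green_lid_handle in the frame of slot_front below -0.012 m) or (distance between green_lid and slot_middle below 0.016 m and x of green_lid_handle in the frame of slot_middle below -0.012 m)) and angle between the z axis of each of green_lid, red_lid and the x axis of rack, either way round below 0.3 rad and linear speed of each of green_lid, red_lid below 0.02 m/s and ((distance between red_lid and slot_front below 0.016 m and x of red_lid_handle in the frame of slot_front below -0.012 m) or (distance between red_lid and slot_middle below 0.016 m and x of red_lid_handle in the frame of slot_middle below -0.012 m))); the robot touches nothing.
It fails at once if the glue jar, mould block or blue tin is moved more than 30 mm or tipped (distance of any of glue_jar, mould_block, blue_tin from where it was at the start of the episode above 0.03 m or angle between any of glue_jar, mould_block, blue_tin's own z axis and vertical above 0.35 rad).
It fails at once if the saucer is moved more than 25 mm (distance of saucer from where it was at the start of the episode above 0.025 m).
It fails at once if a lid is laid or dropped on the bench (its origin lower than 50 mm) (height (world z) of any of green_lid, red_lid below 0.05 m).
It fails at once if a lid is knocked or pressed hard on the rack (over 40 N) (contact force between any of green_lid, red_lid and rack above 40 N).
It also fails if it takes over 72 s, if anything falls off the work surface, if the arm or the gripper's body presses on something with over 40 N, if the wrist force passes 120 N, or if a joint passes its speed limit or range.

## Working session

There is one attempt and no reset: what is moved stays moved. The work goes in short steps, each a Python script; the robot and the scene stay as the last script left them, time stands still between calls to the robot, and variables do not carry over. Pictures are saved under pics/ and viewed, at most 10 in all, crops included, and the job is handed in when it is done.

```bash
ls; mkdir -p pics; cat > h.py <<'E'
import numpy as np, cv2
from rig import r
def snap(n,f=None):
    info=r.camera_info(n); im,d=r.get_image(n)
    if f: cv2.imwrite('pics/'+f,im[:,:,::-1])
    return im,d,info
def cloud(d,info,mask=None):
    K=np.array(info['intrinsics']);T=np.linalg.inv(np.array(info['world_to_cam']))
    m=(d>0) if mask is None else (d>0)&mask
    v,u=np.nonzero(m);z=d[v,u].astype(float)
    P=np.c_[(u-K[0,2])/K[0,0]*z,-(v-K[1,2])/K[1,1]*z,-z]
    return P@T[:3,:3].T+T[:3,3]
E
python3 - <<'E'
from h import *
o=r.get_obs();print(o['t'],o['ee_rot'])
names="green_lid red_lid green_lid_handle red_lid_handle green_canister red_canister rack saucer glue_jar mould_block blue_tin".split()
a=[]
for c in ('top','side'):
    im,d,info=snap(c);a.append(im)
    print(c,{k:(np.round(v,3).tolist() if not isinstance(v,str) else v) for k,v in info.items()})
    np.savez(c+'.npz',im=im,d=d)
    for n in names:
        for q in r.regions_of(c,n)[:2]:
            p=cloud(d,info,q['mask'])
            print(n,round(q['confidence'],2),q['extent'],np.round(np.median(p,0)),np.round(np.percentile(p,2,0)),np.round(np.percentile(p,98,0)),len(p))
for c,i in zip(('top','side'),a): cv2.imwrite(f'pics/{c}0.png',i[:,:,::-1])
E
```

```text
pics
rig.py
0.0 [[-9.56868854e-01  2.90519927e-01 -4.11055343e-04]
 [ 2.90520218e-01  9.56867961e-01 -1.30678073e-03]
 [ 1.36798445e-05 -1.36983767e-03 -9.99999062e-01]]
top {'intrinsics': [[492.659, 0.0, 279.97], [0.0, 492.659, 212.646], [0.0, 0.0, 1.0]], 'world_to_cam': [[-0.029, -1.0, -0.003, 38.094], [0.998, -0.029, 0.06, -599.006], [-0.06, -0.002, 0.998, -1040.962], [0.0, 0.0, 0.0, 1.0]]}
green_lid 0.96 [101.4, 209.2, 163.3, 261.7] [561. 300. 132.] [514. 251.  95.] [603. 355. 158.] 2458
red_lid 0.68 [273.8, 218.9, 335.6, 273.0] [529. -24. 131.] [482. -78.  93.] [572.  26. 157.] 2432
green_lid_handle 0.61 [103.8, 208.8, 163.5, 264.6] [561. 300. 132.] [516. 250.  96.] [603. 356. 158.] 2452
red_lid_handle 0.74 [276.9, 221.4, 333.6, 269.3] [529. -24. 132.] [485. -77.  97.] [572.  26. 158.] 2347
green_canister 0.64 [114.4, 174.6, 180.1, 244.2] [635. 270.  55.] [546. 237.   9.] [685. 362. 138.] 2979
rack 0.62 [389.5, 170.3, 450.7, 256.8] [ 551. -263.   22.] [ 502. -342.   -1.] [ 681. -227.   49.] 913
saucer 0.79 [409.7, 169.5, 467.3, 193.4] [ 651. -305.   79.] [ 632. -358.    3.] [ 67
[... 1318 characters left out ...]
6 [245.3, 224.0, 314.9, 286.8] [583. -66.  49.] [511. -91.   2.] [658.  25. 129.] 2552
rack 0.6 [289.5, 323.5, 380.7, 393.0] [ 555. -300.   22.] [ 496. -364.   -1.] [ 656. -231.   53.] 1225
saucer 0.95 [350.7, 304.2, 385.5, 373.6] [ 646. -315.   75.] [ 630. -363.   10.] [ 667. -258.  121.] 1619
saucer 0.55 [211.7, 131.9, 241.7, 172.0] [553. 292. 132.] [513. 246.  94.] [598. 347. 155.] 856
glue_jar 0.61 [270.5, 169.9, 293.8, 212.7] [654. 128.  74.] [632. 118.   1.] [684. 169. 111.] 891
mould_block 0.98 [316.3, 210.6, 380.3, 286.0] [735. -86.  45.] [ 694. -165.   10.] [785.  30.  49.] 2988
blue_tin 0.9 [280.9, 276.4, 302.2, 309.5] [ 560. -159.   70.] [ 541. -170.    6.] [ 583. -127.   77.] 709
```

View pics/top0.png

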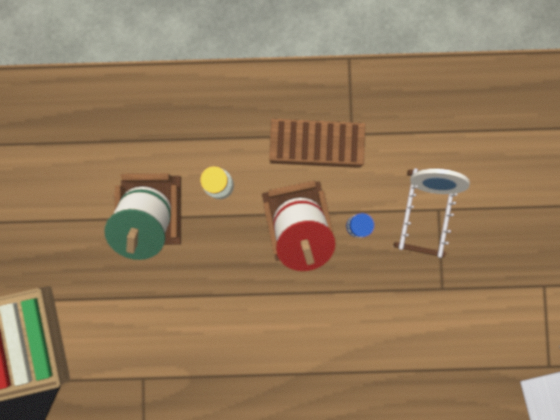

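View pics/side0.png

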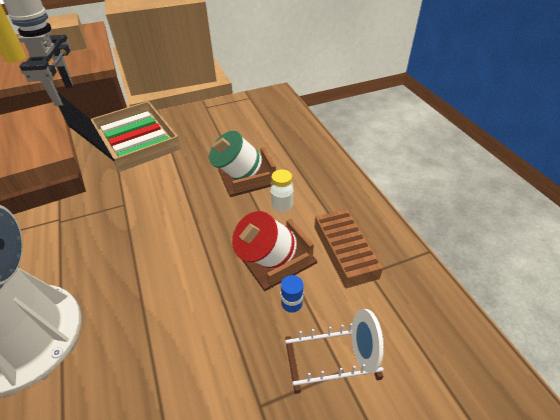

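The pictures show the lids at about (138,232) green and (305,245) red in the top view. The rack is near (425,215), with the saucer at (440,182) in its rear slot. I'll do coarse fits first, then refine them with the wrist camera.

```bash
cat >> h.py <<'E'
from scipy.optimize import least_squares
from scipy.spatial.transform import Rotation as Rot
def unit(v): return v/np.linalg.norm(v)
def fit_lid(P,verbose=True):
    """P: cloud of lid incl. handle -> origin, R"""
    rng=np.random.default_rng(0);best=None
    for _ in range(300):
        a,b,c=P[rng.choice(len(P),3,False)];n=np.cross(b-a,c-a)
        if np.linalg.norm(n)<200: continue
        n=unit(n);n*=np.sign(n[2])
        if abs(np.degrees(np.arccos(n[2]))-35)>12: continue
        k=np.abs((P-a)@n)<2
        if best is None or k.sum()>best.sum(): best=k
    Q=P[best];c=Q.mean(0);n=np.linalg.svd(Q-c,full_matrices=False)[2][2];n*=np.sign(n[2])
    h=(P-c)@n
    up=unit(np.array([0,0,1])-n*n[2]);s=np.cross(n,up)
    D=P[np.abs(h)<3]
    uv=np.c_[(D-c)@up,(D-c)@s].astype(np.float32)
    (cx,cy),rad=cv2.minEnclosingCircle(cv2.convexHull(uv))
    H=P[(h>24)&(h<42)]; hv=np.c_[(H-c)@up,(H-c)@s].astype(np.float32)   # near tab top
    hm=(hv.max(0)+hv.min(0))/2
    rect=cv2.minAreaRect(hv)
    box=cv2.boxPoints(rect);e=[box[1]-box[0],box[2]-box[1]];e=max(e,key=np.linalg.norm)
    x=unit(up*e[0]+s*e[1]);x*=np.sign(x@up)
    top=np.percentile(h[(h<45)],99.5)
    oc=c+cx*up+cy*s-8*n; oh=c+rect[0][0]*up+rect[0][1]*s-8*n
    if verbose: print('n',n.round(3),'tilt',np.degrees(np.arccos(n[2])).round(1),'R',round(rad,1),'tab',np.round(rect[1],1),'top',top.round(1),'x-up deg',np.degrees(np.arctan2(e[1],e[0])).round(1),
       'disc-centre',oc.round(1),'tab-centre',oh.round(1),len(Q),len(H))
    return oc,oh,np.c_[x,np.cross(n,x),n]
def fit_rack(P,p0,rt=2.5):
    P=P[(P[:,2]>10)&(P[:,2]<58)]
    tx=np.array([s+e*(10+rt) for s in(-45,15,58) for e in(-1,1)])
    def loc(p):
        q=P[:,:2]-p[:2];c,s=np.cos(p[2]),np.sin(p[2]);return q@np.array([[c,-s],[s,c]])
    def f(p):
        l=loc(p);ay=np.abs(np.abs(l[:,1])-42)
        rail=np.hypot(ay,P[:,2]-20)-4
        t=np.hypot(ay,np.abs(l[:,:1]-tx).min(1))-rt
        return np.where(P[:,2]>27,t,rail)
    best=None
    for dx in np.arange(-24,25,4):
        s=least_squares(f,np.array(p0)+[dx,0,0],loss='soft_l1',f_scale=1.5,x_scale=[1,1,.02])
        if best is None or s.cost<best.cost: best=s
    e=f(best.x);print('rack',best.x.round(3),'cost',round(best.cost,1),'n',len(P),(P[:,2]>27).sum(),'med|e|',np.median(abs(e)).round(2))
    return best.x
E
cat > a.py <<'E'
from h import *
o=r.get_obs();T=np.linalg.inv(np.array(r.camera_info('wrist')['world_to_cam']));R=np.array(o['ee_rot'])
print('wcam in tool',(R.T@(T[:3,3]-o['ee_pos'])).round(1),(R.T@T[:3,:3]).round(3).tolist(),np.array(r.camera_info('wrist')['intrinsics']).round(1).tolist())
z=np.load('top.npz');P=cloud(z['d'],r.camera_info('top'));zs=np.load('side.npz');S=cloud(zs['d'],r.camera_info('side'))
for nm,c in (('green',(561,300,132)),('red',(529,-24,132))):
  for A in(P,S):
    L=A[np.linalg.norm(A-np.array(c),axis=1)<80]
    fit_lid(L)
for A in (P,S,np.r_[P,S]):
    q=A[(A[:,0]>490)&(A[:,0]<640)&(A[:,1]>-370)&(A[:,1]<-220)]
    fit_rack(q,[585,-298,-.1])
E
python3 a.py
```

```text
wcam in tool [  70.2    0.2 -170.6] [[0.001, 0.968, 0.252], [1.0, -0.001, -0.001], [-0.0, 0.252, -0.968]] [[322.2, 0.0, 281.3], [0.0, 322.2, 212.6], [0.0, 0.0, 1.0]]
n [-0.573  0.013  0.82 ] tilt 34.9 R 59.4 tab [14.3 38.2] top 31.4 x-up deg -13.5 disc-centre [563.3 304.3 119.8] tab-centre [562.5 303.3 119.3] 1772 141
n [-0.576  0.01   0.818] tilt 35.2 R 60.0 tab [18.9 39.5] top 30.8 x-up deg -8.9 disc-centre [558.5 301.7 116.4] tab-centre [559.4 299.8 117. ] 622 64
n [-0.566 -0.1    0.818] tilt 35.1 R 58.7 tab [39.5 13.8] top 31.3 x-up deg 5.7 disc-centre [531.  -25.5 119.6] tab-centre [530.9 -25.4 119.5] 1820 132
n [-0.565 -0.101  0.819] tilt 35.0 R 59.5 tab [37.6 15.9] top 31.0 x-up deg 5.9 disc-centre [526.8 -27.7 116.4] tab-centre [528.4 -27.8 117.5] 1379 117
rack [ 5.92901e+02 -2.90483e+02 -1.81000e-01] cost 10159.9 n 964 272 med|e| 2.91
rack [ 5.90787e+02 -2.94621e+02 -1.96000e-01] cost 15018.6 n 1344 393 med|e| 2.4
rack [ 5.91649e+02 -2.93083e+02 -1.88000e-01] cost 25736.0 n 2308 665 med|e| 3.14
```

```bash
cat >> h.py <<'E'
def grasp_pose(o,RL,a,flip,up=8.0,tip=19):
    """TCP pose holding the tab; up = mm of grasp point above handle centre"""
    x,y,z=RL.T
    tz=-z*np.cos(a)-x*np.sin(a); ty=-y if flip else y
    R=np.c_[np.cross(ty,tz),ty,tz]
    return o+z*(23+up)+tz*tip, R
def lid_target(rk,slot,dz=0,dx=0):
    rx=np.array([np.cos(rk[2]),np.sin(rk[2]),0])
    o=np.array([rk[0],rk[1],65.6+dz])+rx*(slot+dx)
    x=np.array([0,0,1.]);z=-rx
    return o,np.c_[x,np.cross(z,x),z]
E
cat > b.py <<'E'
from h import *
def lid(n,deg):
    n=unit(np.array(n));up=unit(np.array([0,0,1])-n*n[2]);s=np.cross(n,up);d=np.radians(deg);x=up*np.cos(d)+s*np.sin(d)
    return np.c_[x,np.cross(n,x),n]
LG=np.array([561.5,302.5,118.5]),lid([-.573,.013,.82],-12)
LR=np.array([529.5,-26.5,118.5]),lid([-.566,-.1,.818],5.8)
rk=[592,-293,-.188]
for flip in (1,0):
  for a in (20,30,40):
    out=[]
    for o,RL in (LG,LR,(LG[0]+LG[1][:,2]*100,LG[1]),(LR[0]+LR[1][:,2]*100,LR[1]),lid_target(rk,15),lid_target(rk,15,80),lid_target(rk,-45),lid_target(rk,-45,80)):
        q=r.inverse_kinematics(*grasp_pose(o,RL,np.radians(a),flip)); out.append(None if q is None else np.round(q,2).tolist())
    print(flip,a,*out,sep='\n  ')
E
python3 b.py
```

```text
1
  20
  [0.55, 0.34, 1.92, -0.14, 0.62, 2.44]
  [-0.08, 0.18, 2.14, 0.06, 0.55, 1.17]
  [0.62, 0.16, 1.94, -0.14, 0.78, 2.48]
  [-0.12, -0.04, 2.16, 0.06, 0.76, 1.14]
  [-0.73, 0.84, 2.33, 2.61, 1.25, -1.59]
  [-0.73, 0.61, 2.37, 2.57, 1.08, -1.48]
  [-0.83, 0.87, 2.43, 2.53, 1.35, -1.67]
  [-0.83, 0.61, 2.47, 2.49, 1.17, -1.53]
1
  30
  [0.48, 0.38, 1.82, 0.06, 0.8, 2.21]
  [-0.04, 0.25, 2.02, -0.04, 0.77, 1.3]
  [0.53, 0.21, 1.85, 0.05, 0.94, 2.28]
  [-0.07, 0.04, 2.05, -0.03, 0.95, 1.26]
  [-0.69, 0.69, 2.32, 2.59, 0.93, -1.49]
  [-0.69, 0.47, 2.32, 2.49, 0.75, -1.33]
  [-0.78, 0.69, 2.42, 2.54, 1.02, -1.55]
  [-0.78, 0.44, 2.43, 2.43, 0.83, -1.37]
1
  40
  [0.42, 0.45, 1.71, 0.18, 1.0, 2.08]
  [-0.01, 0.33, 1.91, -0.1, 0.98, 1.36]
  [0.46, 0.28, 1.76, 0.17, 1.11, 2.15]
  [-0.03, 0.14, 1.95, -0.09, 1.13, 1.33]
  [-0.65, 0.57, 2.26, 2.5, 0.61, -1.33]
  [-0.65, 0.37, 2.25, 2.25, 0.46, -1.05]
  [-0.73, 0.55, 2.37, 2.47, 0.69, -1.39]
  [-0.73, 0.32, 2.36, 2.23, 0.52, -1.09]
0
  20
  [0.55, 0.34, 1.92, -0.14, 0.62, -0.7]
  [-0.08, 0.18, 2.14, 0.06, 0.55, -1.97]
  [0.62, 0.16, 1.94, -0
[... 176 characters left out ...]
8]
  [-0.83, 0.61, 2.47, 2.49, 1.17, 1.61]
0
  30
  [0.48, 0.38, 1.82, 0.06, 0.8, -0.93]
  [-0.04, 0.25, 2.02, -0.04, 0.77, -1.84]
  [0.53, 0.21, 1.85, 0.05, 0.94, -0.86]
  [-0.07, 0.04, 2.05, -0.03, 0.95, -1.88]
  [-0.69, 0.69, 2.32, 2.59, 0.93, 1.65]
  [-0.69, 0.47, 2.32, 2.49, 0.75, 1.81]
  [-0.78, 0.69, 2.42, 2.54, 1.02, 1.59]
  [-0.78, 0.44, 2.43, 2.43, 0.83, 1.78]
0
  40
  [0.42, 0.45, 1.71, 0.18, 1.0, -1.06]
  [-0.01, 0.33, 1.91, -0.1, 0.98, -1.78]
  [0.46, 0.28, 1.76, 0.17, 1.11, -0.99]
  [-0.03, 0.14, 1.95, -0.09, 1.13, -1.82]
  [-0.65, 0.57, 2.26, 2.5, 0.61, 1.81]
  [-0.65, 0.37, 2.25, 2.25, 0.46, 2.09]
  [-0.73, 0.55, 2.37, 2.47, 0.69, 1.75]
  [-0.73, 0.32, 2.36, 2.23, 0.52, 2.05]
```

```bash
cat > c.py <<'E'
from h import *
exec(open('b.py').read().split('for flip')[0])
rx=np.array([np.cos(rk[2]),np.sin(rk[2]),0]);tz=np.array([0,0,-1.])
R=np.c_[rx,np.cross(tz,rx),tz]
p=np.array([rk[0],rk[1],240])-rx*40
print(r.inverse_kinematics(p,R))
r.move_to(p,R); r.wait(.3)
im,d,info=snap('wrist','wr_rack.png'); np.savez('wr.npz',im=im,d=d,w=np.array(info['world_to_cam']))
P=cloud(d,info);print(r.get_obs()['t'],P[:,2].min(),P[:,2].max())
for rt in (1.5,2.5):
  q=P[(P[:,0]>490)&(P[:,0]<640)&(P[:,1]>-370)&(P[:,1]<-220)]
  fit_rack(q,rk,rt)
b=P[(P[:,2]<12)];print('bench z',np.median(b[:,2]),len(b))
E
python3 c.py
```

```text
[-4.79246043e-01  3.26308472e-01  1.61320764e+00 -4.44089210e-16
  1.20207655e+00  1.27955028e+00]
4.8917 -3.004139041217684 368.1047170208468
rack [ 5.93156e+02 -2.94727e+02 -1.94000e-01] cost 28367.0 n 2710 608 med|e| 1.99
rack [ 5.93720e+02 -2.94536e+02 -1.88000e-01] cost 27821.3 n 2710 608 med|e| 2.04
bench z 0.4572984432454916 134516
```

View pics/wr_rack.png

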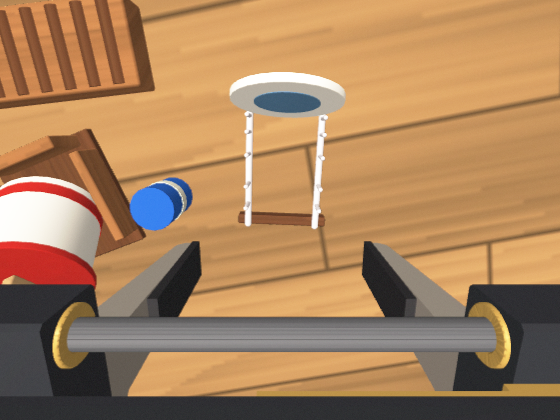

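The wrist view shows the rails running from (249,115) to (249,225) and from (322,120) to (314,228), with the saucer at (287,95). I'll check the fit by overlaying the modelled tine tops and listing the measured tine clusters.

```bash
cat > d.py <<'E'
from h import *
z=np.load('wr.npz');info=dict(intrinsics=r.camera_info('wrist')['intrinsics'],world_to_cam=z['w'])
P=cloud(z['d'],info);rk=np.array([593.4,-294.6,-.19])
q=P[(P[:,0]>490)&(P[:,0]<640)&(P[:,1]>-370)&(P[:,1]<-220)&(P[:,2]>12)&(P[:,2]<60)]
c,s=np.cos(rk[2]),np.sin(rk[2]);l=(q[:,:2]-rk[:2])@np.array([[c,-s],[s,c]])
for sg in(1,-1):
    for lo,hi in((14,28),(30,60)):
        k=(sg*l[:,1]>20)&(q[:,2]>lo)&(q[:,2]<hi)&(l[:,0]<45)
        for b in np.arange(-90,50,20):
            m=k&(l[:,0]>=b)&(l[:,0]<b+20)
            if m.sum()>3: print(sg,lo,b,m.sum(),'x',np.median(l[m,0]).round(1),'y',np.median(l[m,1]).round(1),'z',np.percentile(q[m,2],[50,95]).round(1))
K=np.array(info['intrinsics']);W=z['w']
im=cv2.resize(z['im'][90:250,220:360],None,fx=5,fy=5*.75*1.0,interpolation=cv2.INTER_CUBIC)[:,:,::-1].copy()
im=cv2.resize(z['im'][90:240,220:360],None,fx=4,fy=4,interpolation=cv2.INTER_CUBIC)[:,:,::-1].copy()
def pr(x,y,zz):
    w=np.array([rk[0]+c*x-s*y,rk[1]+s*x+c*y,zz,1]);v=W@w
    return (int(4*(K[0,0]*v[0]/-v[2]+K[0,2]-220)+2),int(4*(K[1,1]*-v[1]/-v[2]+K[1,2]-90)+2))
for y in(-42,42):
    cv2.line(im,pr(-85,y,24),pr(85,y,24),(0,0,255),1)
    for sl in(-45,15,58):
        for e in(-12,12): cv2.line(im,pr(sl+e,y,24),pr(sl+e,y,54.5),(0,200,0),1)
cv2.imwrite('pics/ov1.png',im)
E
python3 d.py
```

```text
1 14 -90 299 x -79.7 y 39.4 z [18.7 24.7]
1 14 -70 71 x -57.4 y 41.2 z [23.5 25.4]
1 14 -50 68 x -42.8 y 40.9 z [23.8 25.5]
1 14 -30 113 x -19.6 y 40.5 z [23.7 26. ]
1 14 -10 98 x -0.1 y 39.7 z [23.7 25.4]
1 14 10 96 x 17.9 y 39.0 z [23.8 25.7]
1 14 30 57 x 34.8 y 38.2 z [23.6 25.3]
1 30 -70 35 x -56.6 y 41.7 z [47.9 55.1]
1 30 -50 32 x -31.7 y 41.1 z [51.7 55. ]
1 30 -10 26 x 2.3 y 39.2 z [53.6 56. ]
1 30 10 27 x 27.1 y 38.6 z [53.1 55.3]
-1 14 -90 281 x -82.0 y -38.0 z [18.7 25. ]
-1 14 -70 75 x -57.4 y -40.0 z [23.6 25.1]
-1 14 -50 80 x -41.6 y -40.8 z [23.9 25.6]
-1 14 -30 108 x -20.4 y -42.3 z [23.7 25. ]
-1 14 -10 91 x 0.9 y -42.8 z [23.7 25.4]
-1 14 10 103 x 18.1 y -43.5 z [23.8 25.4]
-1 14 30 95 x 38.4 y -42.8 z [23.5 25.6]
-1 30 -70 33 x -59.7 y -40.5 z [49.7 55.2]
-1 30 -50 34 x -35.2 y -41.8 z [51.6 54.8]
-1 30 -10 27 x -0.6 y -42.7 z [54.1 55. ]
-1 30 10 26 x 23.6 y -43.1 z [53.1 55.9]
-1 30 30 31 x 41.2 y -44.2 z [53.3 55.5]
```

View pics/ov1.png

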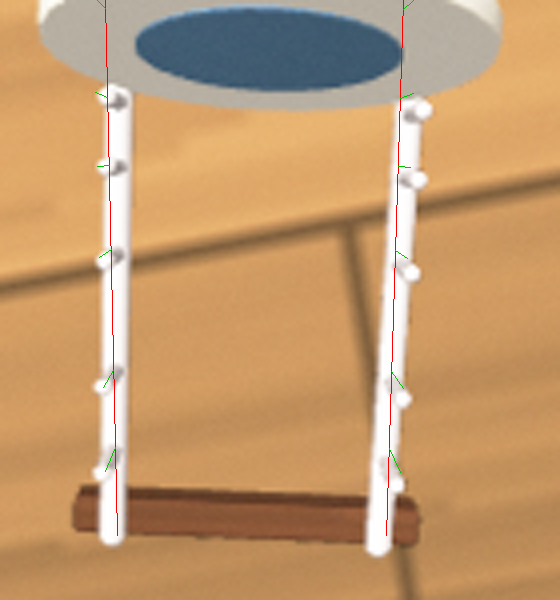

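The overlay shows the yaw is about 0.037 rad off, because the front crossbar biased the fit. I'll refit without the crossbar, then look at the red lid from its hover pose.

```bash
cat > e.py <<'E'
from h import *
exec(open('b.py').read().split('for flip')[0])
z=np.load('wr.npz');info=dict(intrinsics=r.camera_info('wrist')['intrinsics'],world_to_cam=z['w'])
P=cloud(z['d'],info);rk=np.array([593.4,-294.6,-.228])
c,s=np.cos(rk[2]),np.sin(rk[2]);l=(P[:,:2]-rk[:2])@np.array([[c,-s],[s,c]])
q=P[(l[:,0]>-70)&(l[:,0]<45)&(abs(l[:,1])<55)&(P[:,2]>14)]
for rt in(1.5,2,2.5): k=fit_rack(q,rk,rt)
np.save('rk.npy',k)
p,R=grasp_pose(*LR,np.radians(30),1)
r.move_to(p-R[:,2]*110,R); r.wait(.3)
im,d,info=snap('wrist','wr_red.png');P=cloud(d,info)
L=P[np.linalg.norm(P-LR[0]-[0,0,12],axis=1)<80]
a,b,RR=fit_lid(L);np.savez('red.npz',a=a,b=b,R=RR);print(r.get_obs()['t'])
E
python3 e.py
```

```text
rack [ 5.91116e+02 -2.95812e+02 -2.28000e-01] cost 1951.8 n 1394 315 med|e| 0.56
rack [ 5.91072e+02 -2.95816e+02 -2.28000e-01] cost 1863.6 n 1394 315 med|e| 0.51
rack [ 5.90815e+02 -2.95771e+02 -2.28000e-01] cost 1871.4 n 1394 315 med|e| 0.46
n [-0.563 -0.103  0.82 ] tilt 34.9 R 58.3 tab [38.5 13.5] top 30.5 x-up deg 4.6 disc-centre [530.1 -27.3 118.2] tab-centre [530.6 -27.7 118.4] 9245 594
6.275
```

View pics/wr_red.png

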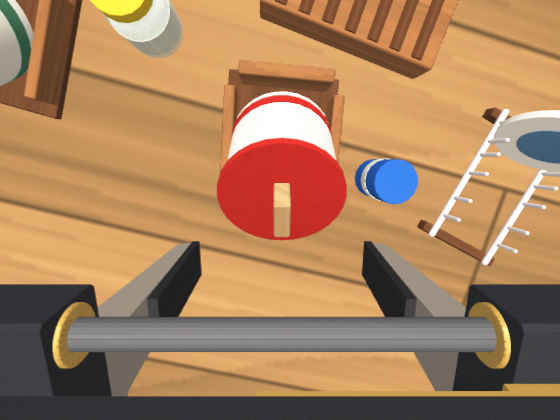

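The wrist view puts the red lid at (282,190) with its tab at (282,210), and the fit matches the given sizes. I'll grasp it and pull it out along the canister axis.

```bash
cat > g.py <<'E'
from h import *
def pick(f):
    z=np.load(f);o=(z['a']+z['b'])/2;RL=z['R']
    p,R=grasp_pose(o,RL,np.radians(30),1,up=10)
    print('hit',r.servo_line(p,R,feed=80,force_limit=12),r.get_obs()['ee_pos'].round(1) if hasattr(r.get_obs()['ee_pos'],'round') else '',p.round(1))
    r.gripper_to(0);s=r.get_obs();print('w',s['grip_width'],s['finger_force'],s['t'])
    assert s['grip_width']>8
    n=RL[:,2]
    r.servo_line(p+n*15,R,feed=40);r.servo_line(p+n*60,R,feed=100)
    r.servo_line(p+n*60+[0,0,120],R,feed=200)
    s=r.get_obs();print('w',s['grip_width'],s['contact_force'],s['t'],s['joints'])
E
python3 -c "
from g import *
pick('red.npz')
rk=np.load('rk.npy')
for s,dx,dz in((15,-120,200),(15,0,200),(15,0,70),(15,0,0)):
    print(r.inverse_kinematics(*grasp_pose(*lid_target(rk,s,dz,dx),np.radians(30),1,up=10)))
im,d,i=snap('wrist','held.png')
"
```

```text
hit False [513.8 -31.3 126.9] [513.5 -31.3 126.4]
w 14.080395118195328 29.997674524784088 8.9417
w 13.825605907227152 [-0.78964349  0.05097605 -1.33587941] 10.8167 [-0.06817816 -0.007239    1.89585635 -0.0189726   1.16005895  1.25992944]
[-0.86888201  0.00595696  2.47536488  2.00769154  0.60805961 -0.87409566]
[-0.67045714  0.16690839  2.28446851  2.22673741  0.48661825 -0.94883705]
[-0.67045714  0.4932053   2.33849604  2.58300698  0.77434393 -1.38307022]
[-0.67045714  0.68615487  2.32947103  2.66266477  0.93430763 -1.50389434]
```

```bash
cat > k.py <<'E'
from g import *
rk=np.load('rk.npy')
def go(slot,name):
    A=np.radians(30)
    T=lambda dz,dx:grasp_pose(*lid_target(rk,slot,dz,dx),A,1,up=10)
    r.move_to(*T(190,-50)); 
    r.servo_line(*T(70,1),feed=150); r.wait(.4)
    s=r.get_obs();print(s['t'],s['grip_width'],s['contact_force'])
    for c in('wrist','side'):
        im,d,i=snap(c,f'{name}_{c}.png');P=cloud(d,i)
        o,RL=lid_target(rk,slot,70,1)
        L=(P-o)@RL   # lid coords
        k=(np.abs(L[:,2])<25)&(np.hypot(L[:,0],L[:,1])<75)
        L=L[k];print(c,len(L))
        for lo,hi in((-25,-10),(-10,-4),(-4,4),(4,12),(12,25)):
            q=L[(L[:,2]>lo)&(L[:,2]<hi)]
            if len(q)>20: print(lo,hi,len(q),'z',np.median(q[:,2]).round(1),'x',np.percentile(q[:,0],[1,99]).round(1),'y',np.percentile(q[:,1],[1,99]).round(1))
        q=L[(np.abs(L[:,2]-8)<6)&(np.hypot(L[:,0],L[:,1])<57)]
        if len(q)>100:
            m=np.c_[q[:,:2],np.ones(len(q))];print('plane',np.linalg.lstsq(m,q[:,2],rcond=None)[0].round(3))
E
python3 -c "
from k import *
go(15,'red')"
```

```text
14.2167 14.14100287162083 [-0.11086682 -0.7038753  -1.24519976]
wrist 20376
-4 4 704 z 2.3 x [27.7 57.7] y [-48.3  49.3]
4 12 18746 z 7.5 x [-33.9  56.5] y [-53.8  53.9]
12 25 926 z 19.1 x [ 0.3 19.4] y [-18.7  19. ]
plane [-2.000e-03 -0.000e+00  7.567e+00]
side 1139
-4 4 152 z 2.1 x [-2.7 57.2] y [-57.1  33.8]
4 12 840 z 9.3 x [-51.4  56.6] y [-57.1  52.6]
12 25 141 z 19.3 x [-5.8 19.8] y [-20.7  18.3]
plane [-0.031  0.011  9.248]
```

View pics/red_wrist.png

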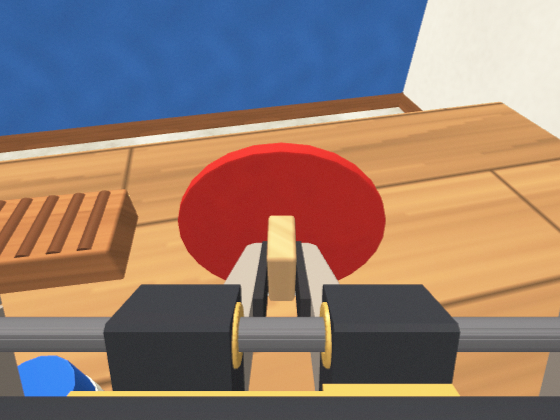

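View pics/red_side.png

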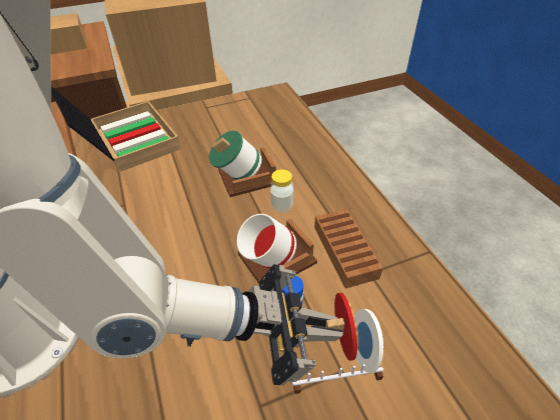

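The side view shows the red lid upright at (345,325) just ahead of the saucer, over the middle slot. Measured deviation from the planned pose is about 1 mm, so I'll lower it and let go.

```bash
cat >> k.py <<'E'
def place(slot):
    A=np.radians(30)
    T=lambda dz,dx:grasp_pose(*lid_target(rk,slot,dz,dx),A,1,up=10)
    print(r.servo_line(*T(8,1),feed=50,force_limit=8),r.get_obs()['ee_pos'],T(8,1)[0])
    h=r.servo_line(*T(-4,1),feed=12,force_limit=4);s=r.get_obs()
    print('seat',h,'dz',s['ee_pos'][2]-T(0,1)[0][2],s['contact_force'],s['t'])
    r.gripper_to(22);r.wait(.3);r.gripper_to(44)
    p=np.array(r.get_obs()['ee_pos']);R=T(0,1)[1]
    r.servo_line(p-R[:,2]*70,R,feed=80)
    r.servo_line(p-R[:,2]*70+[0,0,110],R,feed=200);print(r.get_obs()['t'])
E
python3 - <<'E'
from k import *
place(15)
exec(open('b.py').read().split('for flip')[0])
from h import *
P=None
im,d,i=snap('side','p1.png');P=cloud(d,i);rk=np.load('rk.npy')
o,RL=lid_target(rk,15);L=(P-o)@RL;L=L[(abs(L[:,2]-4)<18)&(np.hypot(L[:,0],L[:,1])<70)]
q=L[(np.abs(L[:,2]-8)<10)&(np.hypot(L[:,0],L[:,1])<57)&(L[:,0]>-5)];m=np.c_[q[:,:2],np.ones(len(q))]
print(len(q),'plane',np.linalg.lstsq(m,q[:,2],rcond=None)[0].round(3),L[:,0].max(),np.percentile(L[:,0],99))
E
```

```text
False [ 590.41877569 -295.74595468   64.51756467] [ 590.28315679 -295.6475784    64.1       ]
seat True dz 1.155398228210693 [-0.57311877  0.11841829  3.85039578] 16.35
19.2167
458 plane [-0.066  0.02  10.332] 60.091403926385425 57.7021918202389
```

```bash
python3 - <<'E'
from k import *
exec(open('b.py').read().split('for flip')[0])
s=r.get_obs();p=np.array(s['ee_pos']);r.servo_line(p+[-30,30,110],feed=250)
r.gripper_to(60)
p,R=grasp_pose(*LG,np.radians(30),1)
r.move_to(p-R[:,2]*110+[0,0,40],R);r.wait(.3)
im,d,info=snap('wrist','wr_green.png');P=cloud(d,info)
L=P[np.linalg.norm(P-LG[0]-[0,0,12],axis=1)<80]
a,b,RR=fit_lid(L);np.savez('green.npz',a=a,b=b,R=RR);print(r.get_obs()['t'])
if np.linalg.norm(a-b)<3: 
    pick('green.npz')
E
```

```text
n [-0.573  0.011  0.82 ] tilt 34.9 R 58.3 tab [13.9 38.7] top 30.6 x-up deg -12.3 disc-centre [561.9 301.6 118.3] tab-centre [561.9 301.6 118.4] 7190 467
23.2333
hit False [545.1 304.  127. ] [544.9 303.9 126.6]
w 13.468921971243653 29.99691992998123 25.9917
w 13.918896624144754 [-0.61948912 -0.52677048 -2.88724419] 27.8667 [0.50872553 0.16169548 1.71506199 0.0485503  1.13040811 2.26257716]
```

```bash
python3 -c "
from k import *
go(-45,'green')"
```

```text
31.9833 13.708394054006083 [ 0.74852898  0.36850729 -1.41291803]
wrist 20360
-4 4 698 z 2.3 x [28.6 57.6] y [-48.1  48.7]
4 12 18734 z 7.5 x [-33.7  56.5] y [-53.8  53.9]
12 25 928 z 19.0 x [ 0.2 19.4] y [-18.8  18.9]
plane [-2.000e-03 -0.000e+00  7.573e+00]
side 1026
-25 -10 40 z -21.8 x [-72.1 -50.6] y [-7.5  6.2]
-4 4 204 z -0.8 x [-8.4 56.7] y [-56.9  40.7]
4 12 621 z 9.3 x [-50.3  57.2] y [-57.4  51.9]
12 25 149 z 19.0 x [-2.5 19.4] y [-20.   19.1]
plane [-0.039  0.013  9.202]
```

View pics/green_side.png

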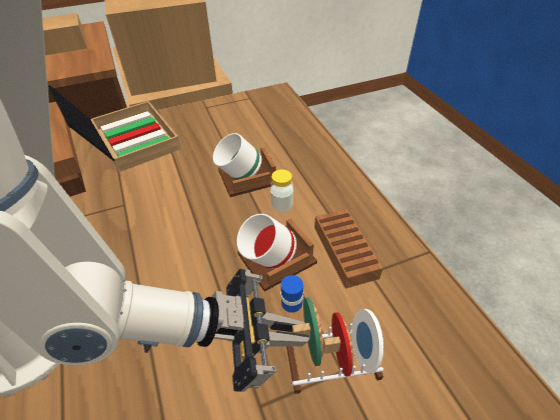

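The green lid is held upright at (315,330), and the red lid stands in the middle slot at (345,345) with its handle forward. I'll place the green lid the same way.

```bash
python3 - <<'E'
from k import *
place(-45); r.wait(.5)
im,d,i=snap('side','p2.png');P=cloud(d,i)
for sl in(15,-45):
    o,RL=lid_target(rk,sl);L=(P-o)@RL;L=L[(abs(L[:,2]-4)<16)&(np.hypot(L[:,0],L[:,1])<70)]
    q=L[(np.abs(L[:,2]-8)<8)&(np.hypot(L[:,0],L[:,1])<57)&(L[:,0]>-5)];m=np.c_[q[:,:2],np.ones(len(q))]
    print(sl,len(q),'plane',np.linalg.lstsq(m,q[:,2],rcond=None)[0].round(3),'top',np.percentile(L[:,0],99))
print(r.get_obs()['contact_force'])
E
```

```text
False [ 531.92262493 -282.13758274   64.45463818] [ 531.83951031 -282.07038481   64.1       ]
seat True dz 1.1490708124234033 [-1.35448514  0.52623649  4.3663375 ] 34.1167
36.9833
15 447 plane [-0.059  0.016  9.77 ] top 57.89093590621702
-45 338 plane [-0.071  0.019 10.196] top 57.908803555179816
[-0.30547348 -0.8006408   0.611496  ]
```

View pics/p2.png

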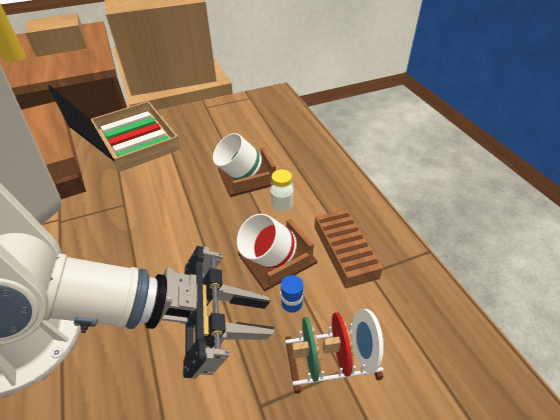

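Both lids stand upright with handles forward, green at (312,350) and red at (342,345). The gripper is clear and the saucer, jar, block and tin look unmoved.

```bash
python3 -c "
from rig import r
print(r.hand_in())"
```

```text
the job is handed in; nothing more can be done
None
```

I handed the job in at about 37 s: the red lid stands in the middle slot and the green lid in the front slot, both upright with handles facing the rack's front, and nothing else looks moved; no verdict came back.

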